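# Fit the strainer in the bench dust inlet and lock it with its ring

## Task

Put the brass strainer into the mouth of the dust inlet, tab up, so that it sits flat and all the way down on its seat, and let go of it. Then put the black lock ring over it, find the slots by feel, and screw the ring clockwise until it comes up snug at its stop and clamps the strainer. Work gently: never lean hard on the inlet or force the ring past its stop, and leave everything else on the desk where it is.

Things in the scene. Friction and masses are not known exactly. Their poses are not given: they have to be found in the camera images.
- inlet: Grey round dust inlet fixed on the desk. Origin: centre of its underside, on the desk; z up along the mouth's axis. Foot 90 mm wide, 8 mm high; body 62 to 68 mm wide up to 34 mm; then an aluminium collar tube, 41 mm inside, 47 mm outside, rim 60 mm above the desk. The collar is set at an unknown angle within 20 degrees of the inlet's x axis and is too stiff to turn in use.
- mouth (a point): Centre of the inlet's mouth, level with the rim, 60 mm above the desk; axes as the inlet. The strainer goes in here, 1 mm free all round.
- flange (a point): Centre of the flange round the outside of the collar: 56 mm across, its top 56 mm above the desk (this point); axes as the inlet. Two slots 18 degrees (8 mm) wide, facing away from one another, go through it for the ring's pins. They lie within 20 degrees of the inlet's +x and -x; unmeasured: feel for them or see them (red mark on the rim at each).
- ramp (a point): On the mouth's axis, 50 mm above the desk, level with the ramps under the flange. Clockwise (from above) of each slot the flange's underside falls 3.8 mm over 30 degrees, is level for 12 more, then a stop: a pin turns 46 degrees from mid-slot to the stop and is home from about 38 (under 0.2 N m to turn, then a hard stop). Anticlockwise of a slot is a solid block.
- seat (a joint): Sprung rubber seat ring in the mouth (39 mm outside, 24 mm inside), top 54 mm above the desk when free, 6 mm below the rim. Value: how far it is pressed down, m; 0 free, about 0.0025 with the lock ring home. Spring 2 N per mm, preload 1.5 N.
- strainer: Brass strainer: disk 39 mm across, 9.5 mm thick, lower edge bevelled, and on top a finger tab 20 mm (x) by 12 mm (y), 22 mm high: 31.5 mm in all. Origin: centre of the underside; z up. About 70 g. Seated, its underside is 54 mm above the desk and the disk's top stands 3.5 mm above the rim.
- ring: Black lock ring lying flange up: 16 flat sides, 66 mm across flats (flats face its +x, -x, +y, -y), 22 mm high, 59 mm inside; top flange 3 mm thick with a 32 mm hole for the tab. Origin: centre of the underside; z up. About 80 g. Fits over the collar with 1.5 mm play all round.
- pins (a point): Centre between the ring's two steel pins, 4 mm above its underside. The pins, 4.4 mm thick, point inward on the ring's +x and -x sides (red ticks on top), ending 25 mm from its axis. The ring's underside is 54 mm above the desk with the pins on top of the collar's flange, 44.5 mm once dropped through the slots onto the strainer, 42 mm fully home.
- nut_a: Carved brown nut, 34 mm across, loose. Leave alone. Origin: underside.
- nut_b: Carved brown nut, 32 mm across, loose. Leave alone. Origin: underside.
- oil: Small amber oil bottle, 40 mm across, 75 mm high, loose. Leave alone. Origin: underside.
- brush: Brush lying on the desk, 170 mm long along its x. Leave alone. Origin: underside, middle.
- graver: Carving tool lying on the desk, 150 mm long along its x. Leave alone. Origin: underside, middle.
- cup: White cup, 60 mm across, 50 mm high, loose. Leave alone. Origin: underside.
Mind the look-alikes: they are no part of the job. Several things look just like the ring: the one meant starts farthest to the robot's right.

How it is judged:
On the way, in this order (a step that is already met when the one before it is completed fails the run):
1. the strainer is seated flat in the mouth and let go, the ring not yet there (horizontal distance between strainer and inlet below 0.0025 m and z of strainer in the frame of inlet below 0.0553 m and angle between strainer's own z axis and vertical below 0.06 rad and contact force between strainer and the fingers below 0.05 N and horizontal distance between ring and inlet above 0.05 m), for 0.2 s.
2. the ring is screwed home over it and clamps the strainer (value of joint seat above 0.0018 m and horizontal distance between ring and inlet below 0.004 m and z of ring in the frame of inlet below 0.0433 m and angle between ring's own z axis and vertical below 0.06 rad), for 0.2 s.
At the end, for the whole second after the job is handed in: Strainer within 2.5 mm of the mouth's axis, tilt under 0.06 rad, underside at most 55.3 mm above the desk; ring over it within 4 mm of the axis, tilt under 0.06 rad, underside below 43.3 mm, keeping the seat pressed more than 1.8 mm; ring released and at rest (all of step 2 and horizontal distance between strainer and inlet below 0.0025 m and z of strainer in the frame of inlet below 0.0553 m and angle between strainer's own z axis and vertical below 0.06 rad and linear speed of ring below 0.01 m/s and contact force between ring and the fingers below 0.05 N); the robot touches nothing.
It fails at once if the inlet is pushed with more than 60 N (contact force between inlet and anything else above 60 N).
It fails at once if a bystander is moved by more than 25 mm (distance of any of nut_a, nut_b, oil, brush, graver, cup from where it was at the start of the episode above 0.025 m).
It also fails if it takes over 72 s, if anything falls off the work surface, if the arm or the gripper's body presses on something with over 40 N, if the wrist force passes 120 N, or if a joint passes its speed limit or range.

## Robot

A 6-joint arm with a two-finger parallel gripper is mounted at the origin on the work surface. World frame = base frame: x ahead of the robot, y to its left, z up, the work surface at z = 0. Lengths are in m, angles in rad, forces in N, time in s.
With the tool pointing down it reaches from about 0.325 to 0.775 m from the base axis. Payload 9.3 kg.
Tool frame: the origin (TCP) lies between the finger pads; the fingertips stand arm.tcp_to_tips ahead of it and the grasp point (between the pads) lies 6 mm ahead of it (arm.tcp_to_tips is the distance from the TCP to the fingertips, in m); z points along the fingers, y is the line along which they close (so a half turn about z gives the same grasp; the last joint's range is limited). The gripper opens to 85 mm and grips with 20 to 120 N. Pads are 22 mm wide; open, the fingers measure 114 mm over their backs; the gripper's body (76 mm by 85 mm) begins 54 mm behind the grasp point. The pads swing forward as they close: fully open they stand 13 mm farther back than shut.
Start: joints at [-1.448, 0.259, 0.021, 1.334, 0, 1.418], TCP at [0.15, -0.529, 0.217] pointing down, gripper open.
Joint ranges: [-3.04, 3.04], [-0.91, 1.82], [-1.04, 1.36], [-1.92, 1.95], [-1.52, 1.45], [-3.14, 3.14]. Speed limits (rad/s): [2.22, 2.22, 2.79, 3.14, 3.14, 3.14].

## Interface

Orientations are given as a unit quaternion [x, y, z, w].
In Python, from workcell import arm, imaging, ticket, models gives the robot as it stands.
- The arm moves only by the shell command python3 -m creep 'ROWS' [OPENING] [FORCE]. ROWS is JSON, a list of rows, each a list of 6 numbers: the shift along the tool's x, y, z in units of 30 mm (1.0 is 30 mm), then the turn, a rotation vector about the tool's x, y, z in units of 6 degrees (1.0 is 6 degrees). A call has 1 to 20 rows; each row shifts and turns the commanded pose from where the row before left it, along the tool's axes as they then stand; what a row does not reach is not made up. A row lasts 1/12 s, in which the tool goes at most 41.7 mm and 7.16 degrees, less where a joint would pass 70% of its speed; a pose out of reach is approached as far as the arm can. A call is refused whole if a number of a shift passes 1 or a number of a turn 1, either way. A call with a gripper value outside its range is refused whole. OPENING is the opening, from 0 (shut) to 1 (fully open), set as the call begins (- or left out, the last holds). The fingers move at their own pace and stop on an object; FORCE is the grip in N (left out, the last holds). Time passes only in rows, so rows that do not move let the fingers close. It gives the time, the measured TCP pose, the force, the opening and the grip force at its end, in the units of the state.
- arm.read_state(): the state, without advancing time (a new reading comes with each control period).
- imaging.get_image(name): name is "scene" or "side" or "wrist"; returns the picture (384x512x3 uint8, red, green, blue); there is no depth.
- imaging.calibration(name): a dict with "camera_matrix" (3x3 intrinsics, pixels), "extrinsics" (4x4, takes a point from camera to world coordinates); the wrist camera has in their place "mount" (4x4, takes a point from camera to tool coordinates, whose origin is the TCP and whose axes are the flange's). Camera axes: x right, y down, z forward; pixel columns grow to the right and rows downward; lengths in m; the calibration is good to about 2 mm. A picture is of the moment at which its call begins: read the wrist's pose just before it. calibration takes no time and is no camera call.
- ticket.hand_in(): hands the job in; it is judged then, once.
Trained networks look in the newest picture that a camera, given by its name, has taken for a name from the list of things; names that differ only in an ending like _2 or _b are one class to them, and where a whole thing is asked for, a point or a joint stands for the part that bears it (a point fixed in the world has none). Each returns a list of dicts, best first, with "conf" (0 to 1); they miss things now and then, are a little off and sometimes report something else, mostly with a low value. They report only what shows in the picture. A call takes as long as a camera call. They do not tell look-alikes from the thing itself.
- models.cut_out(camera, name): "region" (384x512 bool, what is visible of it) and "rect" ([left, top, right, bottom] in pixels, round what is visible of it).
- models.tip_of(camera, name): "uv" ([column, row] in pixels: a listed point, or the origin of a listed thing).
The state is a dict: "clock": time; "joint_pos": joint angles; "joint_vel": joint speeds; "tau": joint torques, N m; "eef_pos": TCP position; "tcp_rot": TCP orientation; "contact_force": force on the tool from outside, world axes, zero at the start; "torque": the same for the moment, N m; "grip_width": finger opening in m; "finger_force": force on a finger pad.
Only numpy, scipy, OpenCV 4.12 (cv2) and the standard library are available. Lean on these libraries where they do the work, as an engineer would, in place of code of your own. Each camera call takes 0.05 s, during which the arm holds its last target. There are 200 camera calls.

## Working session

There is one attempt and no reset: what is moved stays moved. The work goes in short steps, Python scripts to look and compute and a shell command to move; the robot and the scene stay as the last step left them, time stands still between calls to the robot, and variables do not carry over. Pictures are saved under pics/ and viewed, at most 10 in all, crops included, and the job is handed in when it is done.

```bash
mkdir -p pics
cat > h.py <<'E'
from workcell import arm, imaging, ticket, models
import numpy as np, cv2
from scipy.spatial.transform import Rotation as R
def cam(n,st=None):
    c=imaging.calibration(n);K=np.array(c["camera_matrix"])
    if "extrinsics" in c: return K,np.array(c["extrinsics"])
    st=st or arm.read_state();T=np.eye(4);T[:3,:3]=R.from_quat(st["tcp_rot"]).as_matrix();T[:3,3]=st["eef_pos"]
    return K,T@np.array(c["mount"])
def ray(n,uv,z,st=None):
    K,T=cam(n,st);d=T[:3,:3]@np.linalg.solve(K,[uv[0],uv[1],1.]);return T[:3,3]+d*(z-T[2,3])/d[2]
def proj(n,p,st=None):
    K,T=cam(n,st);q=K@(T[:3,:3].T@(np.asarray(p)-T[:3,3]));return q[:2]/q[2]
def save(n,f):
    im=imaging.get_image(n);cv2.imwrite("pics/"+f,im[...,::-1]);return im
E
python3 - <<'E'
from h import *
np.set_printoptions(precision=4,suppress=True)
print(arm.read_state(), arm.tcp_to_tips)
a=[]
for n in("scene","side"):
    a.append(save(n,n+"0.png"))
    K,T=cam(n);print(n,K[0,0],T[:3,3],T[:3,2])
    for t,z in(("inlet",0),("mouth",.06),("strainer",0),("ring",0),("pins",.004)):
        for d in models.tip_of(n,t): print(t,round(d["conf"],2),np.round(d["uv"],1),ray(n,d["uv"],z)[:2])
E
ls
```

```text
{'clock': 0.0, 'joint_pos': array([-1.4476,  0.2592,  0.0207,  1.3337,  0.    ,  1.4182]), 'joint_vel': array([ 0.0002,  0.0014,  0.0004,  0.0004, -0.0006,  0.0003]), 'tau': array([ -0.0008, -55.563 ,  34.4536,   0.0137,  -0.0002,  -0.    ]), 'eef_pos': array([ 0.1497, -0.5289,  0.2165]), 'tcp_rot': array([ 0.9905,  0.1375,  0.    , -0.0007]), 'contact_force': array([ 0.4413,  1.4476, -0.1434]), 'torque': array([-0.0371, -0.0135,  0.0473]), 'finger_force': 0.0, 'grip_width': 0.0852753843745829} 0.025
scene 367.5555194626672 [ 1.3633 -0.42    0.6759] [-0.758   0.378  -0.5315]
inlet 0.78 [266.5 205.6] [0.5293 0.0348]
mouth 0.68 [268. 194.] [0.5519 0.0267]
mouth 0.53 [306.4 184.4] [0.5573 0.1609]
strainer 0.7 [166.8 231.1] [ 0.5139 -0.2809]
ring 0.8 [305.4 184.3] [0.4767 0.2148]
ring 0.78 [306.7 167.1] [0.3768 0.2854]
ring 0.65 [340.4 188.1] [0.55   0.3083]
ring 0.48 [326.4 175. ] [0.457  0.3173]
ring 0.25 [374.2 193.8] [0.6281 0.3874]
pins 0.71 [340.2 182.4] [0.5249 0.3261]
pins 0.59 [305.  162.1] [0.3472 0.2967]
pins 0.52 [326.1 170.4] [0.4347 0.3314]
pins 0.51 [303.6 181.1] [0.4615 0.2169]
side 421.2623791400167 [0.3177 0.8279 0.8563] [ 0.1873 -0.7152 -0.6733]
inlet 0.69 [246. 216.] [0.5428 0.0235]
mouth 0.77 [243.  200.7] [0.5502 0.0256]
strainer 0.65 [279.2 155.3] [ 0.5094 -0.2763]
ring 0.95 [293.8 312.3] [0.3563 0.2932]
ring 0.86 [212.6 302.1] [0.545  0.3146]
ring 0.69 [253.7 304.3] [0.4505 0.296 ]
ring 0.62 [255.1 275. ] [0.4678 0.2145]
ring 0.21 [245.7 219.8] [0.5397 0.0381]
pins 0.95 [212.1 297.3] [0.5492 0.3049]
pins 0.87 [298.2 311.6] [0.3467 0.2913]
pins 0.81 [249.8 271.7] [0.4822 0.211 ]
pins 0.55 [250.7 307.7] [0.4543 0.3089]
pins 0.2 [247.  201.3] [ 0.5546 -0.0314]
h.py
pics
```

View pics/scene0.png

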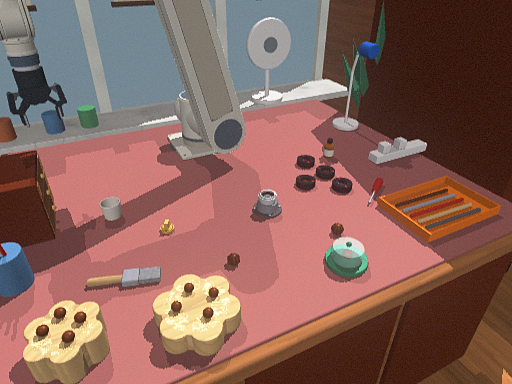

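View pics/side0.png

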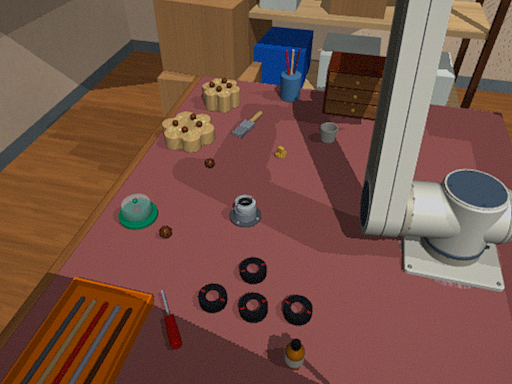

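The candidates are the four black rings, in scene/side pixels: (306,183)/(253,270), (306,161)/(297,310), (342,185)/(213,297) and (325,172)/(253,307). The one meant is scene (306,183) / side (253,270). It has the smallest y (about 0.213, the others about 0.30), so it is farthest to the robot's right.

```bash
cat >> h.py <<'E'
def rows(p,yaw=None,q=True):
    "shift to world TCP p in current tool frame (units), then turn about tool z to bring tool x to world yaw"
    st=arm.read_state();Rm=R.from_quat(st["tcp_rot"]).as_matrix()
    d=Rm.T@(np.asarray(p)-st["eef_pos"])/.03
    y0=np.degrees(np.arctan2(Rm[1,0],Rm[0,0]))
    print("pos",np.round(st["eef_pos"],4),"yaw",round(y0,2),"zaxis",np.round(Rm[:,2],4),"shift units",np.round(d,3),"rows>=",np.ceil(abs(d).max()))
    if yaw is not None:
        w=(yaw-y0+90)%180-90;print("turn about tool z (units)",round(-w/6,3),"(alt",round((-w+np.sign(w)*180)/6,2),") j6",round(st["joint_pos"][5],3))
E
python3 - <<'E'
from h import *
np.set_printoptions(precision=4,suppress=True)
im=cv2.imread("pics/side0.png");cv2.imwrite("pics/crop1.png",cv2.resize(im[240:350,180:330],None,fx=4,fy=4,interpolation=2))
c=imaging.calibration("wrist");print(c)
rows([.50,-.28,.217],0)
E
```

```text
{'camera_matrix': array([[286.9592,   0.    , 255.1687],
       [  0.    , 286.9592, 191.9582],
       [  0.    ,   0.    ,   1.    ]]), 'mount': array([[-0.0012, -0.9629, -0.2698,  0.0678],
       [ 1.    , -0.0014,  0.0006,  0.0009],
       [-0.001 , -0.2698,  0.9629, -0.1569],
       [ 0.    ,  0.    ,  0.    ,  1.    ]])}
pos [ 0.1498 -0.5292  0.2172] yaw 15.8 zaxis [-0. -0. -1.] shift units [13.495 -4.814  0.006] rows>= 14.0
turn about tool z (units) 2.634 (alt -27.37 ) j6 1.418
```

View pics/crop1.png

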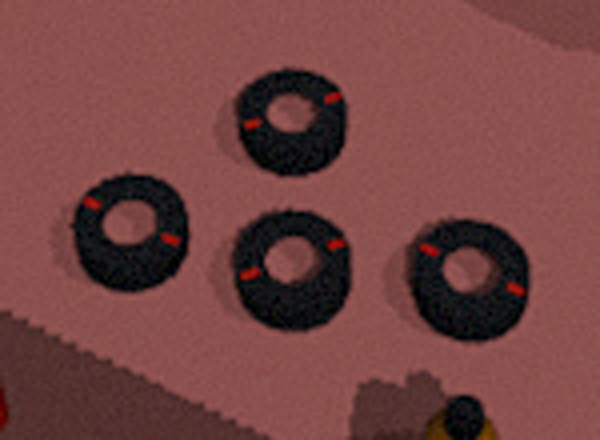

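The crop confirms the four identical rings. The one meant is at the top (crop 293,120), alone on the inlet side. Next I go above the strainer.

```bash
python3 -m creep '[[0.964,-0.344,0,0,0,0],[0.964,-0.344,0,0,0,0],[0.964,-0.344,0,0,0,0],[0.964,-0.344,0,0,0,0],[0.964,-0.344,0,0,0,0],[0.964,-0.344,0,0,0,0],[0.964,-0.344,0,0,0,0],[0.964,-0.344,0,0,0,0],[0.964,-0.344,0,0,0,0],[0.964,-0.344,0,0,0,0],[0.964,-0.344,0,0,0,0],[0.964,-0.344,0,0,0,0],[0.964,-0.344,0,0,0,0],[0.964,-0.344,0,0,0,0],[0,0,0,0,0,0.88],[0,0,0,0,0,0.88],[0,0,0,0,0,0.88],[0,0,0.5,0,0,0],[0,0,0,0,0,0],[0,0,0,0,0,0]]' 0.6
python3 - <<'E'
from h import *
st=arm.read_state();im=save("wrist","w1.png")
cv2.imwrite("pics/w1c.png",im[...,::-1])
rows(st["eef_pos"],0)
for t,z in(("strainer",0),):
    for d in models.tip_of("wrist",t): print(t,d["conf"],d["uv"],ray("wrist",d["uv"],z,st))
    for d in models.cut_out("wrist",t):
        print(d["conf"],d["rect"])
E
```

```text
clock: 2.27
eef_pos: [0.4997, -0.2797, 0.2018]
tcp_rot: [1.0, 0.0, -0.001, -0.0]
contact_force: [-0.5, -0.4, 0.0]
grip_width: 0.0511
finger_force: 0.0
pos [ 0.4999 -0.2799  0.2023] yaw -0.01 zaxis [-4.e-04  3.e-04 -1.e+00] shift units [-0.007 -0.008  0.018] rows>= 1.0
turn about tool z (units) -0.001 (alt 30.0 ) j6 2.485
strainer 0.8 [255.9, 161.0] [ 0.50763363 -0.28170793  0.        ]
strainer 0.71 [347.1, 261.0] [ 3.67083975e-01 -4.08638388e-01  5.55111512e-17]
0.89 [239.8, 144.9, 270.6, 176.2]
0.31 [1.0, 94.4, 44.8, 163.2]
```

View pics/w1.png

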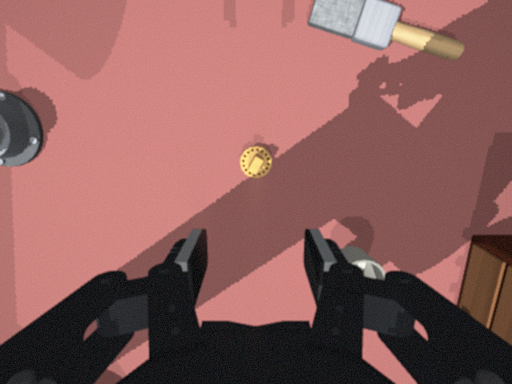

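The wrist view shows the strainer at (256,161), upright, with its tab turned obliquely. I go closer to measure the tab angle.

```bash
python3 -m creep '[[0.12,-0.03,0.8,0,0,0],[0.12,0.1,0.8,0,0,0],[0,0,0.8,0,0,0],[0,0,0.6,0,0,0],[0,0,0,0,0,0],[0,0,0,0,0,0],[0,0,0,0,0,0]]' 0.6
cat > tab.py <<'E'
from h import *
st=arm.read_state();im=save("wrist","w2.png")
d=models.cut_out("wrist","strainer")
for e in d: print(e["conf"],e["rect"])
d=[e for e in d if abs(e["rect"][0]+e["rect"][2]-512)<160][0]
l,t,r,b=[int(v) for v in d["rect"]]
hsv=cv2.cvtColor(im,cv2.COLOR_RGB2HSV);
cr=im[t-25:b+25,l-25:r+25];cv2.imwrite("pics/w2c.png",cv2.resize(cr[...,::-1],None,fx=5,fy=5,interpolation=2)[:600,:800]);print(cr.shape,l-25,t-25)
(c,a,ang)=cv2.fitEllipse(max(cv2.findContours(d["region"].astype(np.uint8),0,1)[0],key=len));print(c,a,ang, ray("wrist",c,.0095,st))
rows(st["eef_pos"])
E
python3 tab.py
```

```text
clock: 3.0
eef_pos: [0.5078, -0.2826, 0.1137]
tcp_rot: [1.0, -0.0, 0.001, 0.001]
contact_force: [0.4, -0.0, -0.0]
grip_width: 0.0512
finger_force: 0.0
0.55 [227.7, 165.7, 273.0, 205.0]
(90, 96, 3) 202 140
(252.2708740234375, 185.3125457763672) (40.02585983276367, 41.36527633666992) 152.89442443847656 [ 0.50942727 -0.28112692  0.0095    ]
pos [ 0.5079 -0.2826  0.1139] yaw -0.04 zaxis [ 0.002  -0.0016 -1.    ] shift units [-0.003 -0.001  0.006] rows>= 1.0
```

View pics/w2c.png

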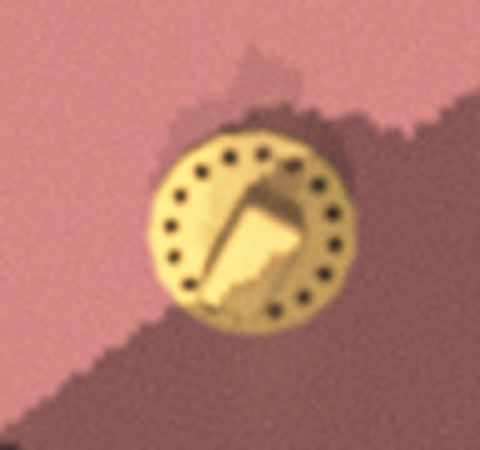

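The tab's long axis runs along about (-0.53,0.85) in the image, which is +32° about tool z. I turn -148° instead, to keep joint 6 well within its range.

```bash
python3 -m creep '[[0,0,0,0,0,-1],[0,0,0,0,0,-1],[0,0,0,0,0,-1],[0,0,0,0,0,-1],[0,0,0,0,0,-1],[0,0,0,0,0,-1],[0,0,0,0,0,-1],[0,0,0,0,0,-1],[0,0,0,0,0,-1],[0,0,0,0,0,-1],[0,0,0,0,0,-1],[0,0,0,0,0,-1],[0,0,0,0,0,-1],[0,0,0,0,0,-1],[0,0,0,0,0,-1],[0,0,0,0,0,-1],[0,0,0,0,0,-1],[0,0,0,0,0,-1],[0,0,0,0,0,-1],[0,0,0,0,0,-1]]' 0.6
python3 -m creep '[[0,0,0,0,0,-1],[0,0,0,0,0,-1],[0,0,0,0,0,-1],[0,0,0,0,0,-1],[0,0,0,0,0,-0.67],[0,0,0,0,0,0],[0,0,0,0,0,0]]' 0.6
sed -i 's/w2/w3/' tab.py; python3 tab.py; python3 -c "
from h import *
rows([.509,-.2815,.1139],-32)"
```

```text
clock: 4.77
eef_pos: [0.5077, -0.2824, 0.1136]
tcp_rot: [0.498, 0.867, -0.0, 0.001]
contact_force: [-0.1, 0.7, 0.2]
grip_width: 0.0513
finger_force: 0.0
clock: 5.35
eef_pos: [0.5075, -0.2823, 0.1131]
tcp_rot: [0.277, 0.961, -0.0, 0.001]
contact_force: [0.2, -0.2, 0.2]
grip_width: 0.0518
finger_force: 0.0
0.72 [239.3, 166.4, 279.3, 207.4]
(91, 90, 3) 214 141
(258.24993896484375, 185.0203399658203) (39.710758209228516, 40.641483306884766) 163.64915466308594 [ 0.50721487 -0.28012667  0.0095    ]
pos [ 0.5074 -0.2822  0.1128] yaw 147.85 zaxis [ 8.e-04 -6.e-04 -1.e+00] shift units [-0.005  0.    -0.012] rows>= 1.0
pos [ 0.5074 -0.2822  0.1128] yaw 147.85 zaxis [ 8.e-04 -6.e-04 -1.e+00] shift units [-0.033  0.048 -0.038] rows>= 1.0
turn about tool z (units) -0.026 (alt 29.97 ) j6 -0.091
```

View pics/w3c.png

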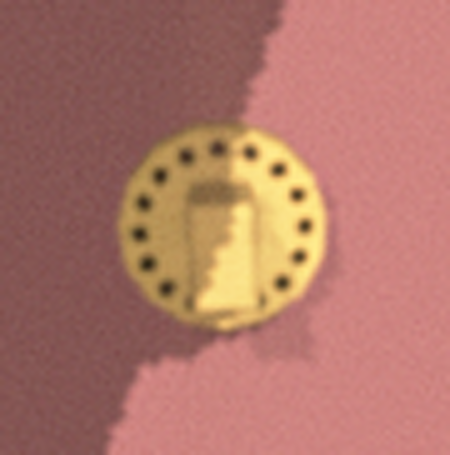

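Aligned to within about 2°: the tab is upright in the crop and the disk centre is at (258.6,186.2). Now I descend and grip.

```bash
python3 -m creep '[[0,0.055,0.6,0,0,0],[0,0,0.6,0,0,0],[0,0,0.6,0,0,0],[0,0,0.4,0,0,0],[0,0,0.31,0,0,0],[0,0,0,0,0,0],[0,0,0,0,0,0]]' 0.6
python3 -m creep '[[0,0,0,0,0,0],[0,0,0,0,0,0],[0,0,0,0,0,0],[0,0,0,0,0,0],[0,0,0,0,0,0],[0,0,0,0,0,0]]' 0 30
python3 -m creep '[[0,0,0,0,0,0],[0,0,0,0,0,0],[0,0,-0.5,0,0,0],[0,0,-1,0,0,0],[0,0,-1,0,0,0],[0,0,-1,0,0,0],[0,0,-1,0,0,0],[0,0,0,0,0,0],[0,0,0,0,0,0]]'
python3 - <<'E'
from h import *
a=[]
for n in("scene","side"):
    imaging.get_image(n)
    for t,z in(("inlet",0),("mouth",.06),("flange",.056)):
        for d in models.tip_of(n,t)[:2]: print(n,t,round(d["conf"],2),np.round(d["uv"],1),ray(n,d["uv"],z)[:2])
rows([.552-.06,.027,.19])
E
```

```text
clock: 6.03
eef_pos: [0.5081, -0.2807, 0.037]
tcp_rot: [0.276, 0.961, 0.0, -0.0]
contact_force: [0.3, 0.4, 0.6]
grip_width: 0.0512
finger_force: 0.0
clock: 6.53
eef_pos: [0.5081, -0.2807, 0.0371]
tcp_rot: [0.276, 0.961, -0.0, 0.0]
contact_force: [-1.0, -0.3, -0.2]
grip_width: 0.0002
finger_force: 0.0
clock: 7.28
eef_pos: [0.5088, -0.2811, 0.1736]
tcp_rot: [0.276, 0.961, -0.001, 0.002]
contact_force: [-1.3, -0.3, -0.4]
grip_width: -0.0001
finger_force: 0.0
scene inlet 0.68 [267.5 206.2] [0.53353277 0.03611852]
scene mouth 0.83 [266.5 195. ] [0.55471394 0.02013596]
scene flange 0.93 [267.7 192.6] [0.53941774 0.03246245]
side inlet 0.74 [245. 216.] [0.54552823 0.02423855]
side inlet 0.48 [245.  200.6] [ 0.5621554  -0.03679001]
side mouth 0.73 [245.8 200.7] [0.54280341 0.023629  ]
side flange 0.9 [245.5 205. ] [0.54028948 0.0361634 ]
side flange 0.59 [243.9 218. ] [0.53150291 0.08462225]
pos [ 0.5079 -0.2805  0.1711] yaw 147.98 zaxis [-1.1e-03  8.0e-04 -1.0e+00] shift units [ 5.883  8.41  -0.62 ] rows>= 9.0
```

The grasp missed: the fingers closed to 0. I look at the wrist view.

```bash
python3 -m creep '[[0,0,0,0,0,0],[0,0,0,0,0,0],[0,0,0,0,0,0],[0,0,0,0,0,0],[0,0,0,0,0,0]]' 0.6
python3 - <<'E'
from h import *
st=arm.read_state();im=save("wrist","w4.png")
rows(st["eef_pos"])
for d in models.cut_out("wrist","strainer"):print(d["conf"],d["rect"])
for d in models.tip_of("wrist","strainer"):print(d["conf"],d["uv"],ray("wrist",d["uv"],0,st))
E
```

```text
clock: 8.1
eef_pos: [0.5081, -0.2807, 0.1719]
tcp_rot: [0.276, 0.961, -0.0, 0.0]
contact_force: [0.3, -0.1, 0.3]
grip_width: 0.0511
finger_force: 0.0
pos [ 0.5081 -0.2806  0.1719] yaw 147.98 zaxis [ 1.e-04 -1.e-04 -1.e+00] shift units [ 0.    -0.001  0.   ] rows>= 1.0
0.74 [239.1, 156.1, 273.2, 191.6]
0.83 [255.0, 171.8] [ 0.50714061 -0.28185655  0.        ]
```

View pics/w4.png

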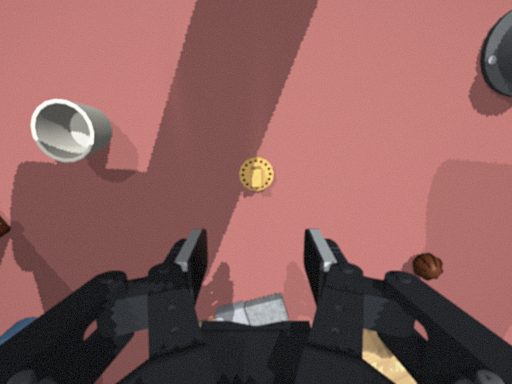

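The strainer is untouched at (257,174) and centred under the tool, so the fingers closed above it. I feel for the tip height against the desk, straddling the strainer.

```bash
python3 -m creep '[[0,0,1,0,0,0],[0,0,1,0,0,0],[0,0,1,0,0,0],[0,0,0.8,0,0,0],[0,0,0.7,0,0,0],[0,0,0.2,0,0,0],[0,0,0,0,0,0],[0,0,0,0,0,0]]'
python3 -m creep '[[0,0,0.1,0,0,0],[0,0,0,0,0,0],[0,0,0,0,0,0]]'
python3 -m creep '[[0,0,0.1,0,0,0],[0,0,0,0,0,0],[0,0,0,0,0,0]]'
```

```text
clock: 8.92
eef_pos: [0.5084, -0.2809, 0.0316]
tcp_rot: [0.276, 0.961, -0.0, 0.0]
contact_force: [0.1, -1.5, -0.5]
grip_width: 0.0512
finger_force: 0.0
clock: 9.17
eef_pos: [0.5085, -0.2809, 0.0288]
tcp_rot: [0.276, 0.961, -0.0, 0.001]
contact_force: [0.2, 1.2, -0.5]
grip_width: 0.0511
finger_force: 0.0
clock: 9.42
eef_pos: [0.508, -0.2806, 0.0249]
tcp_rot: [0.276, 0.961, -0.0, -0.0]
contact_force: [-1.1, -0.8, -0.5]
grip_width: 0.0511
finger_force: 0.0
```

```bash
python3 -m creep '[[0,0,0,0,0,0],[0,0,0,0,0,0],[0,0,0,0,0,0],[0,0,0,0,0,0]]' 0.38 20
python3 -m creep '[[0,0,0,0,0,0],[0,0,0,0,0,0],[0,0,0,0,0,0],[0,0,0,0,0,0]]' 0.2 20
```

```text
clock: 9.75
eef_pos: [0.5081, -0.2807, 0.0249]
tcp_rot: [0.276, 0.961, 0.0, 0.0]
contact_force: [0.4, -1.0, -0.3]
grip_width: 0.0323
finger_force: 0.0
clock: 10.08
eef_pos: [0.5081, -0.2806, 0.0249]
tcp_rot: [0.276, 0.961, -0.0, -0.0]
contact_force: [-0.4, -0.3, -0.2]
grip_width: 0.017
finger_force: 0.0
```

```bash
python3 -m creep '[[0,0,0,0,0,0],[0,0,0,0,0,0],[0,0,0,0,0,0],[0,0,0,0,0,0]]' 0 30
python3 - <<'E'
from h import *
st=arm.read_state();im=save("wrist","w5.png")
s=imaging.get_image("side")
a=im[90:390,100:412][...,::-1]
p=proj("side",st["eef_pos"]).astype(int);print(p)
b=s[p[1]-45:p[1]+30,p[0]-40:p[0]+40][...,::-1]
b=cv2.resize(b,None,fx=4,fy=4,interpolation=2)
h=max(a.shape[0],b.shape[0]);o=np.zeros((h,a.shape[1]+b.shape[1],3),np.uint8);o[:a.shape[0],:a.shape[1]]=a;o[:b.shape[0],a.shape[1]:]=b
cv2.imwrite("pics/c5.png",o)
E
```

```text
clock: 10.42
eef_pos: [0.5081, -0.2806, 0.0249]
tcp_rot: [0.276, 0.961, 0.0, -0.0]
contact_force: [0.1, 0.4, 0.0]
grip_width: 0.0002
finger_force: 0.0
[280 148]
```

View pics/c5.png

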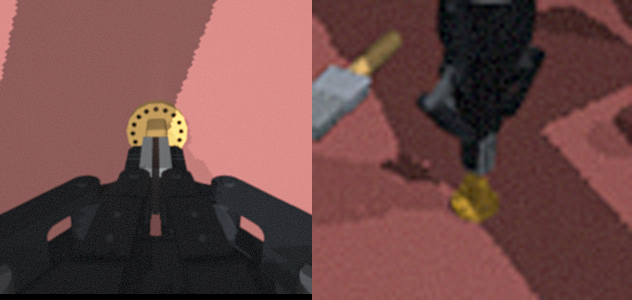

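The right half shows the shut tips standing above the tab, so the tips reach much less far than stated. I touch the tab top gently to measure the true tip offset.

```bash
for i in 1; do python3 -m creep '[[0,0,0.1,0,0,0],[0,0,0.1,0,0,0],[0,0,0,0,0,0]]'|sed -n '2p;4p'; done
python3 -m creep '[[0,0,0.06,0,0,0],[0,0,0,0,0,0]]'|sed -n '2p;4p'
python3 -m creep '[[0,0,0.06,0,0,0],[0,0,0,0,0,0]]'|sed -n '2p;4p'
python3 -m creep '[[0,0,0.06,0,0,0],[0,0,0,0,0,0]]'|sed -n '2p;4p'
python3 -m creep '[[0,0,0.06,0,0,0],[0,0,0,0,0,0]]'|sed -n '2p;4p'
```

```text
eef_pos: [0.5077, -0.2804, 0.0181]
contact_force: [-0.9, 0.4, 1.0]
eef_pos: [0.508, -0.2806, 0.0175]
contact_force: [-2.4, 1.9, 5.2]
eef_pos: [0.5081, -0.2807, 0.0174]
contact_force: [-6.7, 5.1, 22.8]
eef_pos: [0.5083, -0.2808, 0.0173]
contact_force: [-11.6, 7.4, 40.1]
eef_pos: [0.5084, -0.2809, 0.0172]
contact_force: [-15.7, 9.6, 57.0]
```

The contact is at TCP z 0.0176, so the shut tips are about 14 mm behind the reported TCP, not 25 mm ahead. I back off and grip accordingly.

```bash
python3 -m creep '[[0,0,-0.3,0,0,0],[0,0,-0.3,0,0,0],[0,0,0,0,0,0],[0,0,0,0,0,0],[0,0,0,0,0,0],[0,0,0,0,0,0]]' 0.4
python3 -m creep '[[0,0,0.3,0,0,0],[0,0,0.3,0,0,0],[0,0,0.3,0,0,0],[0,0,0.14,0,0,0],[0,0,0,0,0,0],[0,0,0,0,0,0]]'
python3 -m creep '[[0,0,0,0,0,0],[0,0,0,0,0,0],[0,0,0,0,0,0],[0,0,0,0,0,0],[0,0,0,0,0,0]]' 0 30
```

```text
clock: 11.93
eef_pos: [0.5077, -0.2804, 0.0287]
tcp_rot: [0.276, 0.961, 0.0, -0.001]
contact_force: [-0.5, -0.3, -0.8]
grip_width: 0.0342
finger_force: 0.0
clock: 12.43
eef_pos: [0.5078, -0.2805, -0.0021]
tcp_rot: [0.276, 0.961, 0.0, -0.001]
contact_force: [-0.3, -0.2, 0.4]
grip_width: 0.0343
finger_force: 0.0
clock: 12.85
eef_pos: [0.5083, -0.2808, -0.0011]
tcp_rot: [0.276, 0.961, -0.0, 0.0]
contact_force: [0.6, 0.1, 3.9]
grip_width: 0.0116
finger_force: 31.0
```

Gripped at 11.6 mm with 31 N. I lift and carry it to a look-out beside the inlet.

```bash
python3 -m creep '[[0,0,-0.5,0,0,0],[0,0,-1,0,0,0],[0,0,-1,0,0,0],[0,0,-1,0,0,0],[0,0,-1,0,0,0],[0,0,-0.5,0,0,0],[0,0,0,0,0,0]]'
python3 -c "
from h import *
rows([.572,.010,.15])"
```

```text
clock: 13.43
eef_pos: [0.5094, -0.2816, 0.1525]
tcp_rot: [0.276, 0.961, -0.001, 0.003]
contact_force: [-0.2, -0.2, -0.4]
grip_width: 0.0112
finger_force: 30.6
pos [ 0.5094 -0.2816  0.1525] yaw 147.99 zaxis [ 0.005  -0.0038 -1.    ] shift units [3.383 9.348 0.056] rows>= 10.0
```

```bash
python3 -m creep '[[0.338,0.935,0,0,0,0],[0.338,0.935,0,0,0,0],[0.338,0.935,0,0,0,0],[0.338,0.935,0,0,0,0],[0.338,0.935,0,0,0,0],[0.338,0.935,0,0,0,0],[0.338,0.935,0,0,0,0],[0.338,0.935,0,0,0,0],[0.338,0.935,0,0,0,0],[0.338,0.935,0,0,0,0],[0,0,0,0,0,0],[0,0,0,0,0,0],[0,0,0,0,0,0],[0,0,0,0,0,0]]'
python3 - <<'E'
from h import *
st=arm.read_state();im=save("wrist","w6.png");rows(st["eef_pos"])
for t,z in(("inlet",0),("mouth",.06),("flange",.056)):
    for d in models.tip_of("wrist",t)[:2]: print(t,round(d["conf"],2),np.round(d["uv"],1),ray("wrist",d["uv"],z,st)[:2])
for d in models.cut_out("wrist","inlet"): print(d["conf"],d["rect"])
E
```

```text
clock: 14.6
eef_pos: [0.5705, 0.0101, 0.148]
tcp_rot: [0.276, 0.961, -0.0, -0.0]
contact_force: [0.7, -1.7, -0.5]
grip_width: 0.0115
finger_force: 30.6
pos [0.5706 0.0099 0.1482] yaw 147.91 zaxis [-5.e-04 -1.e-04 -1.e+00] shift units [0.006 0.003 0.006] rows>= 1.0
inlet 0.89 [255.5 149.4] [0.5450888  0.02487288]
mouth 0.8 [250.9 162.4] [0.54610039 0.01961264]
0.63 [211.8, 107.0, 301.0, 193.2]
```

View pics/w6.png

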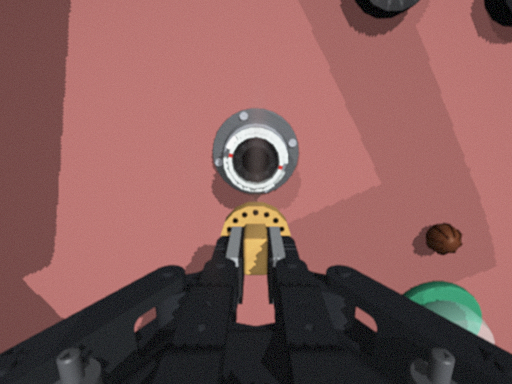

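The wrist view shows the inlet with its mouth near (257,159), red marks at about (231,156) and (280,168), and the held disk below with its top edge at (256,202). I fit these numerically.

```bash
cat > fit.py <<'E'
from h import *
from scipy.optimize import least_squares
def red(im,box):
    l,t,r,b=box;h=cv2.cvtColor(im,cv2.COLOR_RGB2HSV).astype(int);sub=im[t:b,l:r].astype(int)
    m=((sub[...,0]-np.maximum(sub[...,1],sub[...,2])>60)).astype(np.uint8)
    n,_,s,c=cv2.connectedComponentsWithStats(m);return [(tuple(np.round(c[i]+[l,t],2)),s[i,4]) for i in range(1,n) if s[i,4]>2]
def edge(im,n,c0,rad,z,st,lo,hi,angs=np.arange(0,360,5),sign=1):
    "circle centre in world at height z: radial brightness step of given sign near radius rad; c0 world xy guess"
    g=cv2.GaussianBlur(cv2.cvtColor(im,cv2.COLOR_RGB2GRAY),(3,3),0).astype(np.float32);c=np.array(c0,float)
    for k in range(6):
        P=[]
        rs=np.linspace(lo,hi,60)
        for a in np.radians(angs):
            uv=np.array([proj(n,[c[0]+r*np.cos(a),c[1]+r*np.sin(a),z],st) for r in rs],np.float32)
            v=cv2.remap(g,uv[:,0].reshape(1,-1),uv[:,1].reshape(1,-1),1)[0];d=sign*np.gradient(v);i=d.argmax()
            if d[i]>.8:P.append([c[0]+rs[i]*np.cos(a),c[1]+rs[i]*np.sin(a)])
        P=np.array(P);f=least_squares(lambda q:np.hypot(*(P-q[:2]).T)-q[2],[*c,rad],loss="soft_l1",f_scale=.0005);c=f.x[:2]
    return np.round(f.x,5),len(P),np.round(np.median(abs(f.fun)),5)
E
cat > m6.py <<'E'
from fit import *
im=cv2.imread("pics/w6.png")[...,::-1].copy()
st=arm.read_state()
print(red(im,(205,100,305,200)))
for t in red(im,(205,100,305,200)): print(ray("wrist",t[0],.06,st))
print("hole",edge(im,"wrist",(.5455,.022),.0205,.06,st,.016,.0255,sign=1))
print("rimout",edge(im,"wrist",(.5455,.022),.0235,.06,st,.0215,.0262,sign=-1))
print("foot",edge(im,"wrist",(.5455,.022),.045,.008,st,.040,.050,sign=1))
p=st["eef_pos"]; tx=R.from_quat(st["tcp_rot"]).as_matrix()[:,0]
a0=np.degrees(np.arctan2(tx[1],tx[0]))
e=edge(im,"wrist",p[:2],.0195,p[2]+.0106,st,.015,.025,angs=a0+np.arange(-60,61,4),sign=-1)
ty=R.from_quat(st["tcp_rot"]).as_matrix()[:,1]
d=np.array(e[0][:2])-p[:2];print("disk",e,"in tool",d@tx[:2],d@ty[:2])
E
python3 m6.py
python3 - <<'E'
from fit import *
for n in("scene","side"):
    im=imaging.get_image(n)
    print(n,"rimout",edge(im,n,(.545,.024),.0235,.06,None,.020,.027,sign=-1),"foot",edge(im,n,(.545,.024),.045,.008,None,.040,.050,sign=1))
E
```

```text
[((np.float64(256.88), np.float64(137.22)), np.int32(3178)), ((np.float64(230.14), np.float64(155.07)), np.int32(14)), ((np.float64(279.69), np.float64(167.0)), np.int32(13)), ((np.float64(264.67), np.float64(198.67)), np.int32(3))]
[0.53114827 0.03534702 0.06      ]
[0.53173167 0.00793027 0.06      ]
[0.56323431 0.03857638 0.06      ]
[0.58073407 0.01249679 0.06      ]Traceback (most recent call last):
  File "m6.py", line 6, in <module>
    print("hole",edge(im,"wrist",(.5455,.022),.0205,.06,st,.016,.0255,sign=1))
                 ~~~~^^^^^^^^^^^^^^^^^^^^^^^^^^^^^^^^^^^^^^^^^^^^^^^^^^^^^^^^
  File "fit.py", line 14, in edge
    uv=np.array([proj(n,[c[0]+r*np.cos(a),c[1]+r*np.sin(a),z],st) for r in rs],np.float32)
                 ~~~~^^^^^^^^^^^^^^^^^^^^^^^^^^^^^^^^^^^^^^^^^^^^
  File "h.py", line 12, in proj
    K,T=cam(n,st);q=K@(T[:3,:3].T@(np.asarray(p)-T[:3,3]));return q[:2]/q[2]
        ~~~^^^^^^
  File "h.py", line 5, in cam
    c=imaging.calibration(n);K=np.array(c["camera_matrix"])
ValueError: time passes only in moves, steps and waits
Traceback (most recent call last):
  File "fit.py", line 14, in edge
    uv=np.array([proj(n,[c[0]+r*np.cos(a),c[1]+r*np.sin(a),z],st) for r in rs],np.float32)
                 ~~~~^^^^^^^^^^^^^^^^^^^^^^^^^^^^^^^^^^^^^^^^^^^^
  File "h.py", line 12, in proj
    K,T=cam(n,st);q=K@(T[:3,:3].T@(np.asarray(p)-T[:3,3]));return q[:2]/q[2]
        ~~~^^^^^^
  File "h.py", line 5, in cam
    c=imaging.calibration(n);K=np.array(c["camera_matrix"])
ValueError: time passes only in moves, steps and waits
```

```bash
sed -i 's/^def cam/import functools\n_cal=functools.lru_cache(None)(lambda n: imaging.calibration(n))\ndef cam/; s/c=imaging.calibration(n);K/c=_cal(n);K/' h.py
python3 m6.py
python3 - <<'E'
from fit import *
for n in("scene","side"):
    im=imaging.get_image(n)
    print(n,"rimout",edge(im,n,(.545,.024),.0235,.06,None,.020,.027,sign=-1),"foot",edge(im,n,(.545,.024),.045,.008,None,.040,.050,sign=1))
E
```

```text
[((np.float64(256.88), np.float64(137.22)), np.int32(3178)), ((np.float64(230.14), np.float64(155.07)), np.int32(14)), ((np.float64(279.69), np.float64(167.0)), np.int32(13)), ((np.float64(264.67), np.float64(198.67)), np.int32(3))]
[0.53115993 0.03546711 0.06      ]
[0.53174892 0.00804827 0.06      ]
[0.5632483 0.0387033 0.06     ]
[0.5807548  0.01262502 0.06      ]
hole (array([0.54719, 0.02381, 0.01998]), 72, np.float64(0.0002))
rimout (array([0.54465, 0.02384, 0.02583]), 59, np.float64(0.00029))
foot (array([0.54748, 0.02332, 0.04516]), 72, np.float64(0.00034))
disk (array([0.56992, 0.00955, 0.01894]), 31, np.float64(0.00013)) in tool 0.0003589846333236819 -0.0010890553781729355
scene rimout (array([0.54472, 0.02668, 0.02664]), 17, np.float64(0.00065)) foot (array([0.55811, 0.01894, 0.04567]), 47, np.float64(0.00169))
side rimout (array([0.54529, 0.02581, 0.02678]), 40, np.float64(0.00028)) foot (array([0.54522, 0.02747, 0.04707]), 43, np.float64(0.00101))
```

Three independent fits (hole, marks, foot) put the mouth at (0.5473,0.0236), and the slot axis is at about 44° in world. I move the strainer over the mouth and down to 3 mm above the rim.

```bash
python3 -m creep '[[0.443,0,0,0,0,0],[0.443,0,0,0,0,0],[0,0,0.6,0,0,0],[0,0,0.8,0,0,0],[0,0,0.8,0,0,0],[0,0,0.4,0,0,0],[0,0,0.2,0,0,0],[0,0,0,0,0,0],[0,0,0,0,0,0],[0,0,0,0,0,0]]'
python3 -c "
from h import *
rows([.548,.0239,.062])"
python3 -m creep '[[0,0,0.1,0,0,0],[0,0,0,0,0,0],[0,0,0,0,0,0]]'|sed -n '2p;4p'
```

```text
clock: 15.83
eef_pos: [0.549, 0.0249, 0.0655]
tcp_rot: [0.276, 0.961, 0.0, 0.001]
contact_force: [0.1, -0.3, -0.3]
grip_width: 0.0108
finger_force: 30.6
pos [0.549  0.0249 0.0655] yaw 147.98 zaxis [ 1.6e-03 -2.0e-04 -1.0e+00] shift units [ 0.01  -0.047  0.117] rows>= 1.0
eef_pos: [0.5484, 0.025, 0.0618]
contact_force: [0.0, -0.4, -0.1]
```

```bash
python3 -m creep '[[0,-0.037,0.05,0,0,0],[0,0,0.05,0,0,0],[0,0,0,0,0,0],[0,0,0,0,0,0]]'|sed -n '2p;4p'
python3 -m creep '[[0,0,0.05,0,0,0],[0,0,0.05,0,0,0],[0,0,0,0,0,0]]'|sed -n '2p;4p'
```

```text
eef_pos: [0.5476, 0.0241, 0.0584]
contact_force: [-0.4, 0.1, -0.5]
eef_pos: [0.5475, 0.0241, 0.0551]
contact_force: [0.0, 0.5, 0.3]
```

```bash
python3 -m creep '[[0,0,0.05,0,0,0],[0,0,0,0,0,0],[0,0,0,0,0,0]]'|sed -n '2p;4p'
python3 -m creep '[[0,0,0.04,0,0,0],[0,0,0,0,0,0],[0,0,0,0,0,0]]'|sed -n '2p;4p'
```

```text
eef_pos: [0.5476, 0.0241, 0.0539]
contact_force: [-0.1, -0.5, -1.1]
eef_pos: [0.5478, 0.0241, 0.0529]
contact_force: [-0.2, -0.2, 1.2]
```

```bash
python3 -m creep '[[0,0,0.03,0,0,0],[0,0,0,0,0,0],[0,0,0,0,0,0]]'|sed -n '2p;4p'
python3 -m creep '[[0,0,0,0,0,0],[0,0,0,0,0,0],[0,0,0,0,0,0],[0,0,0,0,0,0],[0,0,0,0,0,0]]' 0.6 20
python3 -m creep '[[0,0,-0.5,0,0,0],[-0.1,0,-1,0,0,0],[-0.5,0,-1,0,0,0],[-0.4,0,-1,0,0,0],[0,0,0,0,0,0],[0,0,0,0,0,0],[0,0,0,0,0,0]]' 1
cat > m7.py <<'E'
from fit import *
st=arm.read_state();im=save("wrist","w7.png");rows(st["eef_pos"])
print(red(im,(150,60,360,230)))
for d in models.tip_of("wrist","strainer")[:2]: print(d["conf"],d["uv"],ray("wrist",d["uv"],.054,st))
print("disk",edge(im,"wrist",(.5473,.0236),.0195,.0635,st,.016,.022,sign=1), edge(im,"wrist",(.5473,.0236),.0195,.0635,st,.016,.022,sign=-1))
print("foot",edge(im,"wrist",(.5473,.0236),.045,.008,st,.040,.050,sign=1))
E
python3 m7.py
```

```text
eef_pos: [0.5478, 0.0241, 0.052]
contact_force: [0.2, 0.4, 2.8]
clock: 17.83
eef_pos: [0.5476, 0.0241, 0.0518]
tcp_rot: [0.276, 0.961, -0.0, -0.0]
contact_force: [0.3, -0.2, 0.1]
grip_width: 0.0513
finger_force: 0.0
clock: 18.42
eef_pos: [0.5727, 0.0082, 0.1562]
tcp_rot: [0.276, 0.961, -0.0, -0.0]
contact_force: [0.5, -0.0, -0.7]
grip_width: 0.0855
finger_force: 0.0
pos [0.5723 0.0084 0.1558] yaw 147.98 zaxis [-1.8e-03  3.0e-04 -1.0e+00] shift units [-0.013  0.003 -0.015] rows>= 1.0
[((np.float64(242.71), np.float64(138.1)), np.int32(24037)), ((np.float64(231.5), np.float64(150.5)), np.int32(14)), ((np.float64(279.67), np.float64(162.25)), np.int32(12))]
0.73 [254.5, 157.2] [0.54794846 0.02154704 0.054     ]
disk (array([0.54572, 0.02467, 0.01943]), 71, np.float64(0.00064)) (array([0.5472, 0.0232, 0.0189]), 57, np.float64(0.00021))
foot (array([0.54713, 0.02327, 0.04517]), 72, np.float64(0.00049))
```

The strainer is seated: contact came at seat height and the disk fits at (0.5472,0.0232), concentric. Now I go to the ring.

```bash
python3 -m creep '[[0.81,0.5,0,0,0,0],[0.81,0.5,0,0,0,0],[0.81,0.5,0,0,0,0],[0.81,0.5,0,0,0,0],[0.81,0.5,0.2,0,0,0],[0.81,0.5,0.2,0,0,0],[0.81,0.5,0.2,0,0,0],[0.81,0.5,0.2,0,0,0],[0,0,0,0,0,0],[0,0,0,0,0,0],[0,0,0,0,0,0]]' 1
cat > m8.py <<'E'
from fit import *
import sys
st=arm.read_state();im=save("wrist","w8.png");rows(st["eef_pos"])
c=None
for d in models.cut_out("wrist","ring"): print(round(d["conf"],2),np.round(d["rect"]))
for d in models.tip_of("wrist","ring"):
    p=ray("wrist",d["uv"],0,st);print(round(d["conf"],2),d["uv"],p[:2])
    if c is None or abs(p[1]-.213)+abs(p[0]-.472)<abs(c[1]-.213)+abs(c[0]-.472): c=p
print("hole",edge(im,"wrist",c[:2],.016,.022,st,.013,.020,sign=-1))
e=edge(im,"wrist",c[:2],.033,.0,st,.028,.040,sign=1);print("bottom",e)
u=proj("wrist",[*c[:2],.022],st);b=[int(u[0])-45,int(u[1])-45,int(u[0])+45,int(u[1])+45];b[1]=max(b[1],0);b[0]=max(b[0],0)
hs=cv2.cvtColor(im,cv2.COLOR_RGB2HSV)[b[1]:b[3],b[0]:b[2]]
m=((hs[...,1]>150)&(hs[...,2]>90)&((hs[...,0]<10)|(hs[...,0]>170))).astype(np.uint8)
n,_,s,cc=cv2.connectedComponentsWithStats(m)
for i in range(1,n):
    if s[i,4]>3: q=cc[i]+b[:2];print("red",q,s[i,4],ray("wrist",q,.022,st)[:2])
E
python3 m8.py
```

```text
clock: 19.43
eef_pos: [0.4716, 0.2129, 0.1324]
tcp_rot: [0.275, 0.961, -0.0, -0.0]
contact_force: [-0.7, 0.2, 0.4]
grip_width: 0.0854
finger_force: 0.0
pos [0.472  0.2126 0.1326] yaw 147.97 zaxis [-4.e-04 -3.e-04 -1.e+00] shift units [0.018 0.003 0.007] rows>= 1.0
0.76 [221.   0. 304.  64.]
0.76 [344. 161. 420. 231.]
0.74 [297.  69. 379. 148.]
0.65 [223. 152. 290. 224.]
0.97 [255.4, 184.4] [0.47520688 0.20930193]
0.95 [258.1, 27.5] [0.35277169 0.28876783]
0.59 [372.7, 191.3] [0.54649355 0.3093196 ]
hole (array([0.47576, 0.20961, 0.01576]), 72, np.float64(0.00019))
bottom (array([0.48018, 0.20673, 0.03649]), 72, np.float64(0.00066))
red [230.03333333 181.15      ] 60 [0.45495664 0.19336088]
red [281.11864407 200.30508475] 59 [0.49738681 0.2250395 ]
```

The ring's hole is at (0.4758,0.2096) and its ticks at about 36.8°. I grip the flat pair at 59.3° (turn -0.22), clear of the neighbours, and go down slowly near the desk.

```bash
python3 -m creep '[[-0.168,0,0,0,0,-0.22],[0,0,0.9,0,0,0],[0,0,0.9,0,0,0],[0,0,0.9,0,0,0],[0,0,0.8,0,0,0],[0,0,0.5,0,0,0],[0,0,0.3,0,0,0],[0,0,0.2,0,0,0],[0,0,0,0,0,0],[0,0,0,0,0,0]]' 1
python3 -m creep '[[0,0,0.15,0,0,0],[0,0,0.15,0,0,0],[0,0,0,0,0,0],[0,0,0,0,0,0]]' |sed -n '2p;4p'
```

```text
clock: 20.42
eef_pos: [0.4767, 0.2102, -0.0016]
tcp_rot: [0.265, 0.964, 0.0, 0.0]
contact_force: [-0.8, -0.3, -0.3]
grip_width: 0.0855
finger_force: 0.0
eef_pos: [0.4761, 0.2104, -0.0111]
contact_force: [-0.3, 0.7, 0.7]
```

```bash
python3 -m creep '[[0,0,0.12,0,0,0],[0,0,0,0,0,0],[0,0,0,0,0,0]]' |sed -n '2p;4p'
python3 -m creep '[[0,0,0,0,0,0],[0,0,0,0,0,0],[0,0,0,0,0,0],[0,0,0,0,0,0]]' 0.5 40
```

```text
eef_pos: [0.4761, 0.2103, -0.0148]
contact_force: [-0.1, -0.8, -0.1]
clock: 21.33
eef_pos: [0.4763, 0.2104, -0.0144]
tcp_rot: [0.265, 0.964, 0.0, 0.0]
contact_force: [-1.9, -0.9, 5.4]
grip_width: 0.0648
finger_force: 44.7
```

```bash
python3 -m creep '[[0,0,-0.4,0,0,0],[0,0,-0.8,0,0,0],[0,0,-1,0,0,0],[0,0,-1,0,0,0],[0,0,-0.8,0,0,0],[0,0,0,0,0,0],[0,0,0,0,0,0]]'
python3 - <<'E'
from h import *
st=dict(eef_pos=np.array([.5723,.0084,.1558]),tcp_rot=[.276,.961,-.0003,.0008]) 
a=ray("wrist",(231.5,150.5),.06,st);b=ray("wrist",(279.67,162.25),.06,st);d=b-a
print(a,b,(a+b)/2,np.degrees(np.arctan2(d[1],d[0])))
rows([.5475,.024,.104]);print(arm.read_state()["joint_pos"])
E
```

```text
clock: 21.92
eef_pos: [0.4769, 0.2105, 0.1063]
tcp_rot: [0.265, 0.964, 0.001, 0.001]
contact_force: [-0.4, -0.3, -1.5]
grip_width: 0.0649
finger_force: 44.7
[0.53116911 0.00818423 0.06      ] [0.56262178 0.0387024  0.06      ] [0.54689544 0.02344331 0.06      ] 44.1360702604909
pos [0.4769 0.2105 0.1063] yaw 149.3 zaxis [ 2.6e-03  7.0e-04 -1.0e+00] shift units [-5.198 -4.146  0.078] rows>= 6.0
[ 2.54683942e-01  2.66819692e-01 -2.59282156e-01  1.04201124e+00
  2.39835911e-05  7.90415104e-01]
```

```bash
python3 -m creep '[[-0.743,-0.592,0,0,0,0],[-0.743,-0.592,0,0,0,0],[-0.743,-0.592,0,0,0,0],[-0.743,-0.592,0,0,0,0],[-0.743,-0.592,0,0,0,0],[-0.743,-0.592,0,0,0,0],[-0.743,-0.592,0,0,0,0],[0,0,0,0,0,-0.61],[0,0,0,0,0,-0.61],[0,0,0,0,0,0],[0,0,0,0,0,0],[0,0,0,0,0,0],[0,0,0,0,0,0]]'
python3 - <<'E'
from fit import *
st=arm.read_state();im=save("wrist","w9.png");rows([.5475,.024,.046],156.6)
p=st["eef_pos"];Rm=R.from_quat(st["tcp_rot"]).as_matrix()
for s in(1,-1):
    e=edge(im,"wrist",p[:2],.016,p[2]+.0144+.022,st,.012,.020,sign=s);print("ring hole",e,(e[0][:2]-p[:2])@Rm[:2,:2])
hs=cv2.cvtColor(im,cv2.COLOR_RGB2HSV)
m=((hs[...,1]>150)&(hs[...,2]>90)&((hs[...,0]<10)|(hs[...,0]>170))).astype(np.uint8)
n,_,s,cc=cv2.connectedComponentsWithStats(m)
for i in range(1,n):
    if 10<s[i,4]<400:
        w=ray("wrist",cc[i],p[2]+.0364,st);print("red",cc[i],s[i,4],w[:2])
E
```

```text
clock: 23.0
eef_pos: [0.5466, 0.0242, 0.1049]
tcp_rot: [0.203, 0.979, -0.0, -0.0]
contact_force: [-0.1, -0.2, -0.4]
grip_width: 0.065
finger_force: 44.7
pos [0.5467 0.0242 0.105 ] yaw 156.6 zaxis [-4.e-04  0.e+00 -1.e+00] shift units [-0.027  0.006  1.967] rows>= 2.0
turn about tool z (units) -0.001 (alt 30.0 ) j6 0.299
ring hole (array([0.54874, 0.02259, 0.01577]), 36, np.float64(0.00106)) [-0.00258214 -0.00058212]
ring hole (array([0.5456 , 0.02337, 0.01552]), 72, np.float64(0.00014)) [ 0.00060915 -0.0011147 ]
red [201.36888889 243.28      ] 225 [0.52750529 0.00430676]
red [306.57961783 282.4522293 ] 157 [0.56587687 0.04135706]
```

The held ring is centred like the disk was, and its ticks read 44.0° against the slots' 44.1°. I lower it over the tab.

```bash
python3 -m creep '[[-0.027,0,0.4,0,0,0],[0,0,0.6,0,0,0],[0,0,0.6,0,0,0],[0,0,0.3,0,0,0],[0,0,0.15,0,0,0],[0,0,0,0,0,0],[0,0,0,0,0,0]]'|sed -n '2p;4p'
python3 -m creep '[[0,0,0.06,0,0,0],[0,0,0,0,0,0],[0,0,0,0,0,0]]'|sed -n '2p;4p'
```

```text
eef_pos: [0.5479, 0.0235, 0.0443]
contact_force: [0.5, -0.1, 0.2]
eef_pos: [0.5479, 0.0234, 0.0425]
contact_force: [-1.1, 0.6, -1.0]
```

```bash
python3 -m creep '[[0,0,0.05,0,0,0],[0,0,0.05,0,0,0],[0,0,0,0,0,0]]'|sed -n '2p;4p'
python3 -m creep '[[0,0,0.05,0,0,0],[0,0,0,0,0,0],[0,0,0,0,0,0]]'|sed -n '2p;4p'
```

```text
eef_pos: [0.5475, 0.0234, 0.0388]
contact_force: [0.7, 0.1, -0.1]
eef_pos: [0.5476, 0.0234, 0.0374]
contact_force: [0.3, 0.3, -0.4]
```

```bash
python3 -m creep '[[0,0,0.05,0,0,0],[0,0,0.05,0,0,0],[0,0,0,0,0,0]]'|sed -n '2p;4p'
python3 -m creep '[[0,0,0.05,0,0,0],[0,0,0.05,0,0,0],[0,0,0,0,0,0]]'|sed -n '2p;4p;6p'
```

```text
eef_pos: [0.5475, 0.0235, 0.0341]
contact_force: [-0.3, 0.1, -1.1]
eef_pos: [0.5475, 0.0235, 0.0312]
contact_force: [-1.0, -0.2, 0.1]
finger_force: 44.7
```

The ring dropped through the slots. I press gently onto the strainer to home height against the seat spring, then turn.

```bash
python3 -m creep '[[0,0,0.05,0,0,0],[0,0,0,0,0,0],[0,0,0,0,0,0]]'|sed -n '2p;4p;6p'
python3 -m creep '[[0,0,0.05,0,0,0],[0,0,0,0,0,0],[0,0,0,0,0,0]]'|sed -n '2p;4p;6p'
```

```text
eef_pos: [0.5477, 0.0234, 0.03]
contact_force: [-0.8, 0.8, -0.0]
finger_force: 44.8
eef_pos: [0.5478, 0.0234, 0.0287]
contact_force: [-1.6, 0.3, 2.9]
finger_force: 45.1
```

```bash
python3 -m creep '[[0,0,0.03,0,0,0],[0,0,0.02,0,0,0],[0,0,0,0,0,0],[0,0,0,0,0,0]]'|sed -n '2p;4p;6p'
```

```text
eef_pos: [0.5478, 0.0235, 0.0272]
contact_force: [-0.6, -0.5, 6.0]
finger_force: 45.4
```

```bash
python3 -m creep '[[0,0,0,0,0,0.4],[0,0,0,0,0,0.4],[0,0,0,0,0,0.4],[0,0,0,0,0,0.4],[0,0,0,0,0,0.4],[0,0,0,0,0,0],[0,0,0,0,0,0]]'|sed -n '2p;4p;6p'
python3 -c "
from h import *
s=arm.read_state();rows(s['eef_pos']);print(s['torque'])"
python3 -m creep '[[0,0,0,0,0,0.4],[0,0,0,0,0,0.4],[0,0,0,0,0,0.4],[0,0,0,0,0,0.4],[0,0,0,0,0,0.4],[0,0,0,0,0,0.4],[0,0,0,0,0,0.4],[0,0,0,0,0,0],[0,0,0,0,0,0]]'|sed -n '2p;4p;6p'
python3 -c "
from h import *
s=arm.read_state();rows(s['eef_pos']);print(s['torque'])"
```

```text
eef_pos: [0.5479, 0.0235, 0.0273]
contact_force: [-0.6, -0.3, 5.5]
finger_force: 45.4
pos [0.5479 0.0235 0.0273] yaw 144.61 zaxis [ 8.e-04  1.e-04 -1.e+00] shift units [0. 0. 0.] rows>= 0.0
[ 0.10573636  0.14975216 -0.07195988]
eef_pos: [0.548, 0.0235, 0.0273]
contact_force: [-0.6, 0.5, 5.7]
finger_force: 45.4
pos [0.548  0.0235 0.0273] yaw 127.8 zaxis [ 9.e-04  0.e+00 -1.e+00] shift units [0. 0. 0.] rows>= 0.0
[ 0.13736682  0.15202151 -0.05884518]
```

```bash
python3 -m creep '[[0,0,0,0,0,0.4],[0,0,0,0,0,0.4],[0,0,0,0,0,0.4],[0,0,0,0,0,0.4],[0,0,0,0,0,0.3],[0,0,0,0,0,0],[0,0,0,0,0,0]]'|sed -n '2p;4p;6p'
python3 -c "
from h import *
s=arm.read_state();rows(s['eef_pos']);print(s['torque'])"
python3 -m creep '[[0,0,0,0,0,0.3],[0,0,0,0,0,0.3],[0,0,0,0,0,0.2],[0,0,0,0,0,0],[0,0,0,0,0,0]]'|sed -n '2p;4p;6p'
python3 -c "
from h import *
s=arm.read_state();rows(s['eef_pos']);print(s['torque'])"
```

```text
eef_pos: [0.548, 0.0235, 0.0273]
contact_force: [-1.6, -0.0, 6.4]
finger_force: 45.4
pos [0.548  0.0235 0.0273] yaw 116.41 zaxis [ 8.e-04 -0.e+00 -1.e+00] shift units [0. 0. 0.] rows>= 0.0
[ 0.05206491  0.09147069 -0.08667395]
eef_pos: [0.548, 0.0238, 0.0273]
contact_force: [-0.6, 2.0, 5.4]
finger_force: 45.4
pos [0.548  0.0238 0.0273] yaw 111.63 zaxis [ 9.e-04  6.e-04 -1.e+00] shift units [0. 0. 0.] rows>= 0.0
[0.36136175 0.07895128 0.00934917]
```

```bash
python3 -m creep '[[0,0,0,0,0,0.2],[0,0,0,0,0,0],[0,0,0,0,0,0]]'|sed -n '2p;4p;6p'
python3 -c "
from h import *
s=arm.read_state();rows(s['eef_pos']);print(s['torque'])"
```

```text
eef_pos: [0.548, 0.0241, 0.0273]
contact_force: [-0.4, 3.6, 4.3]
finger_force: 45.4
pos [0.548  0.0241 0.0273] yaw 110.45 zaxis [ 0.001   0.0011 -1.    ] shift units [0. 0. 0.] rows>= 0.0
[0.6577071  0.01325947 0.10928087]
```

Snug at the stop at 46°. I release and lift off.

```bash
python3 -m creep '[[0,0,0,0,0,0],[0,0,0,0,0,0],[0,0,0,0,0,0],[0,0,0,0,0,0],[0,0,0,0,0,0]]' 1 20 | sed -n '4,6p'
python3 -m creep '[[0,0,-0.3,0,0,0],[0,0,-0.6,0,0,0],[0,0,-1,0,0,0],[0,0,-1,0,0,0],[-0.4,0,-0.6,0,0,0],[-0.4,0,0,0,0,0],[0,0,0,0,0,0],[0,0,0,0,0,0],[0,0,0,0,0,0]]'
python3 - <<'E'
from fit import *
st=arm.read_state();im=save("wrist","w10.png");rows(st["eef_pos"])
print(edge(im,"wrist",(.5473,.0236),.033,.064,st,.028,.037,sign=1))
print(edge(im,"wrist",(.5473,.0236),.016,.064,st,.012,.020,sign=-1))
hs=cv2.cvtColor(im,cv2.COLOR_RGB2HSV)
m=((hs[...,1]>150)&(hs[...,2]>90)&((hs[...,0]<10)|(hs[...,0]>170))).astype(np.uint8)
n,_,s,cc=cv2.connectedComponentsWithStats(m)
for i in range(1,n):
    if 10<s[i,4]<400: print("red",cc[i],s[i,4],ray("wrist",cc[i],.064,st)[:2])
cs=imaging.get_image("side")
a=im[40:300,100:412][...,::-1];p=proj("side",[.547,.024,.05]).astype(int)
b=cv2.resize(cs[p[1]-33:p[1]+32,p[0]-40:p[0]+40][...,::-1],(320,260),interpolation=2);cv2.imwrite("pics/c10.png",np.hstack([a,b]))
E
```

```text
contact_force: [-0.5, -0.6, -0.3]
grip_width: 0.0855
finger_force: 0.0
clock: 29.47
eef_pos: [0.5553, 0.0011, 0.1311]
tcp_rot: [0.571, 0.821, -0.0, -0.001]
contact_force: [-0.1, 0.1, 0.3]
grip_width: 0.0854
finger_force: 0.0
pos [0.5553 0.0012 0.131 ] yaw 110.41 zaxis [-2.e-03  4.e-04 -1.e+00] shift units [-0.004 -0.001 -0.002] rows>= 1.0
(array([0.5476 , 0.02333, 0.03328]), 72, np.float64(0.00029))
(array([0.54778, 0.02298, 0.01494]), 72, np.float64(0.00054))
red [509.08333333  87.5       ] 12 [0.70016736 0.14467147]
red [500.38461538  92.        ] 13 [0.69594665 0.139774  ]
red [225.33707865 156.85393258] 89 [0.52114069 0.02373757]
red [287.40963855 181.74698795] 83 [0.57430339 0.02206144]
```

View pics/c10.png

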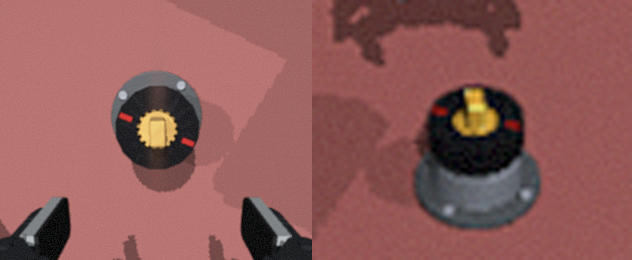

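The last picture shows the ring level and concentric on the inlet, with the tab through its hole. The ticks now read -1.8°, so it has turned 46° from the slots, and the gripper is clear. I hand in.

```bash
python3 -c "
from workcell import ticket
print(ticket.hand_in())"
```

```text
the job is handed in; nothing more can be done
None
```

I seated the strainer in the inlet and screwed the lock ring down 46° until it came up snug at its stop, clamping the strainer; I then let go and handed the job in at about 30 s, with no verdict returned.

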